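# Squeeze-test the sponge flask closures and sort them

## Task

The sponge closures for the shaker flasks have come back from washing and some have gone hard with age. Feel with a squeeze which of the four on the draining rack are still springy: stand every springy one upright on its narrow end in the steel tray for sterilising, and throw every hard one into the grey discard pot. Leave the other things on the bench and the cap on the rack where they are.

Things in the scene. Friction and masses are not known exactly. Their poses are not given: they have to be found in the camera images.
- closure_1: sponge flask closure: tapered round plug of silicone sponge, 46 mm tall, 42 mm across, narrowing below 13 mm height to a 34 mm wide foot (narrow end); 40 to 60 g. All four look and weigh alike. Springy ones get narrower by 4 mm or more when squeezed with 10 N across the wide part, by 7 to 11 mm at 20 N; hard ones by under 2 mm even at 25 N. Origin: centre of the foot; z along its axis to the top
- closure_2: another such closure, same shape, origin and axes as closure_1; springy or hard
- closure_3: another such closure, same shape, origin and axes as closure_1; springy or hard
- closure_4: another such closure, same shape, origin and axes as closure_1; springy or hard
- closure_1_mid (a point): middle of closure_1, on its axis 23 mm above the foot; squeeze at or above this height
- closure_2_mid (a point): middle of closure_2, on its axis 23 mm above the foot; squeeze at or above this height
- closure_3_mid (a point): middle of closure_3, on its axis 23 mm above the foot; squeeze at or above this height
- closure_4_mid (a point): middle of closure_4, on its axis 23 mm above the foot; squeeze at or above this height
- rack: fixed draining rack, 440 mm long (y), in a drip tray 130 x 470 mm. Its board slopes 40 deg, rising to +x; 9 mm lip at the lower edge, 4 mm front rail 26 mm off the board, 10 mm upstand at the top. Closures stand on it in a row along y, about 85 mm apart, feet at the lip, fronts at the rail, axes leaning 40 deg to its -x (robot side). Origin on the bench below the mid of the line of feet, feet 45 mm up
- tray: shallow oblong tray of bright steel sheet, inside 230 mm (x) by 150 mm (y), 3 mm walls and floor, rim 26 mm high, with a narrow rim outside; it does not move. Origin at the centre of its underside
- pot: round grey plastic discard pot, open at the top, 132 mm across at the rim (126 mm inside), 116 mm at the bottom, 110 mm high, floor 4 mm, wall 3 mm; it does not move. Origin at the centre of its underside
- flask: bystander: conical glass flask, 84 mm across at the foot, 130 mm high. Origin at the centre of its underside
- wash_bottle: bystander: white wash bottle, 72 mm across, with a green cap and a thin spout, about 200 mm high, the spout reaching 75 mm to its -x. Origin at the centre of its underside
- timer: bystander: flat white bench timer, 62 x 62 x 16 mm, lying on the bench. Origin at the centre of its underside
- rack_cap: bystander: green screw cap, 49 mm across, 24 mm high, draining on the rack beside the row of closures. Origin at the centre of its underside
- bench_cap: bystander: green screw cap, 49 mm across, 24 mm high, lying on the bench. Origin at the centre of its underside
Mind the look-alikes: they are no part of the job. Leave any blue look-alike of the closure_4 alone.

How it is judged:
By the outcome, as a careful person would: the job done as asked, in the order asked, and still so for the second after the job is handed in, with the robot touching nothing.
It also fails if it takes over 72 s, if anything falls off the work surface, if the arm or the gripper's body presses on something with over 40 N, if the wrist force passes 120 N, or if a joint passes its speed limit or range.

## Robot

A 7-joint arm with a two-finger parallel gripper is mounted at the origin on the work surface. World frame = base frame: x ahead of the robot, y to its left, z up, the work surface at z = 0. Lengths are in m, angles in rad, forces in N, time in s.
With the tool pointing down it reaches from about 0.425 to 0.95 m from the base axis. Payload 16.7 kg.
Tool frame: the origin (TCP) lies at the very end of the fingers, on their centre line; the grasp point (between the pads) lies 19 mm behind it (env.hold_point_z is the distance from the TCP to the grasp point, in m); z points along the fingers, y is the direction in which the jaws open and shut (so a half turn about z gives the same grasp; the last joint's range is limited). The gripper opens to 94 mm and grips with 3 to 60 N. Pads are 16 mm wide; open, the fingers measure 119 mm over their backs; the gripper's body (75 mm by 177 mm) begins 78 mm behind the grasp point.
Start: joints at [1.141, 0.426, 0.074, 1.606, -0.034, 1.111, -0.067], TCP at [0.186, -0.649, 0.166] pointing down, gripper open.
Joint ranges: [-2.85, 2.85], [-0.5, 2.14], [-1.23, 1.37], [0.21, 2.46], [-1.02, 4.16], [0.16, 2.05], [-2.73, 2.73]. Speed limits (rad/s): [1.89, 1.89, 2.39, 2.39, 3.01, 3.01, 3.01].

## Interface

Orientations are given as a unit quaternion [w, x, y, z].
In Python, from rig import env, cams gives the robot as it stands.
- The arm moves only by the tool drive_tool, never from a script. Its argument "commands" is a list of rows, each a list of 3 entries, a list of its own where there are three numbers: the shift along the world's x, y, z normalised to -1 to 1, where 1 is 0.2 m, then the turn, a rotation vector about the world's x, y, z normalised to -1 to 1, where 1 is 180 degrees, then the opening, from 0 (shut) to 1 (fully open). In form: [[[x, y, z], [wx, wy, wz], hand], ...]. A call has 1 to 20 rows; each row is the pose to reach, as a shift and turn from the pose measured when the call began, turning the shorter way round; what a row does not reach only later rows make up. A row lasts 1/12 s, in which the tool goes at most 41.7 mm and 7.16 degrees, less where a joint would pass 70% of its speed; a pose out of reach is approached as far as the arm can. A call with a number of a shift or a turn outside -1 to 1 is refused whole. A call with a gripper value outside its range is refused whole. The fingers move at their own pace and stop on an object; "squeeze" is the grip in N (left out, the last holds). Time passes only in rows, so rows that repeat a pose let the fingers close. It gives the time, the measured TCP pose, the force and the opening at its end, in the units of the state.
- env.sense(): the state, without advancing time (a new reading comes with each control period).
- cams.grab_frame(name): name is "scene" or "top" or "wrist"; returns a dict with "pixels" (400x640x3 uint8, blue, green, red), "intrinsics" (3x3 intrinsics, pixels), "origin" and "rotation" of the camera in the world; the wrist camera has in their place "hand_eye" (4x4, takes a point from camera to tool coordinates, whose origin is the TCP and whose axes are the flange's). Camera axes: x right, y down, z forward; pixel columns grow to the right and rows downward; lengths in m; the calibration is good to about 2 mm. A picture is of the moment at which its call begins: read the wrist's pose just before it. There is no depth.
- env.sign_off(): hands the job in, once; it reports no verdict.
The state is a dict: "t": time; "q": joint angles; "qd": joint speeds; "tau": joint torques, N m; "eef_pos": TCP position; "ee_rot": TCP orientation; "wrist_force": force on the tool from outside, world axes, zero at the start; "ft_torque": the same for the moment, N m; "grip_width": opening from 0.0 (shut) to 1.0 (fully open).
Only numpy, scipy, OpenCV 4.12 (cv2) and the standard library are available. Lean on these libraries where they do the work, as an engineer would, in place of code of your own. Each camera call takes 0.05 s, during which the arm holds its last target. There are 200 camera calls.

## Working session

There is one attempt and no reset: what is moved stays moved. The work goes in short steps, Python scripts to look and compute and a tool call to move; the robot and the scene stay as the last step left them, time stands still between calls to the robot, and variables do not carry over. Pictures are saved under pics/ and viewed, about 8 in all and at most 12, crops included, and the job is handed in when it is done.

Besides the shell and the picture viewer there is one more tool, called after ">>>" as a command line: name --argument value ..., lists and objects as JSON in quotes. drive_tool: Moves the arm, as the interface text tells. Scaled input: -1 to 1 covers 0.2 m each way for a shift and 180 degrees each way for a turn. Its arguments: {"type":"object","properties":{"commands":{"type":"array"},"squeeze":{"type":"number"}},"required":["commands"]}

```bash
ls; mkdir -p pics
python3 - <<'E'
from rig import env,cams
import cv2,numpy as np
print(env.sense())
for n in ("scene","top"):
    f=cams.grab_frame(n); cv2.imwrite(f"pics/{n}0.png",f["pixels"])
    np.savez(f"pics/{n}.npz",K=f["intrinsics"],o=f["origin"],R=f["rotation"]); print(n,f["intrinsics"],f["origin"],f["rotation"])
E
```

```text
pics
{'t': 0.0, 'q': array([ 1.14147937,  0.42672512,  0.07387042,  1.60661097, -0.0341074 ,
        1.11082277, -0.06713318]), 'qd': array([ 5.23462124e-04, -6.75216909e-06, -7.87473542e-04,  1.12682869e-03,
       -5.30423202e-04, -7.22032376e-04, -9.59124104e-04]), 'tau': array([ 8.00179914e-04, -9.35817719e+01,  3.66645545e+00, -4.54199123e+01,
       -4.88980464e-02,  1.99641759e-02,  1.66563477e-04]), 'eef_pos': array([ 0.18623819, -0.64827671,  0.16527909]), 'ee_rot': array([-6.38101189e-04,  9.90234550e-01,  1.39409858e-01, -1.39048543e-04]), 'wrist_force': array([0.32532818, 0.24816767, 1.01096963]), 'ft_torque': array([-0.01135322, -0.04827318,  0.01046362]), 'grip_width': 0.996562836509197}
scene [[379.06703449   0.         323.43179911]
 [  0.         379.06703449 199.84101982]
 [  0.           0.           1.        ]] [ 1.12213691 -0.74022778  0.78777434] [-0.41724009  0.849291    0.28757565 -0.14803972]
top [[402.25660737   0.         312.13670846]
 [  0.         402.25660737 199.85192569]
 [  0.           0.           1.        ]] [ 0.44748619 -0.0064106   1.03751479] [-0.03833935  0.70959271 -0.7026867   0.03520909]
```

View pics/scene0.png

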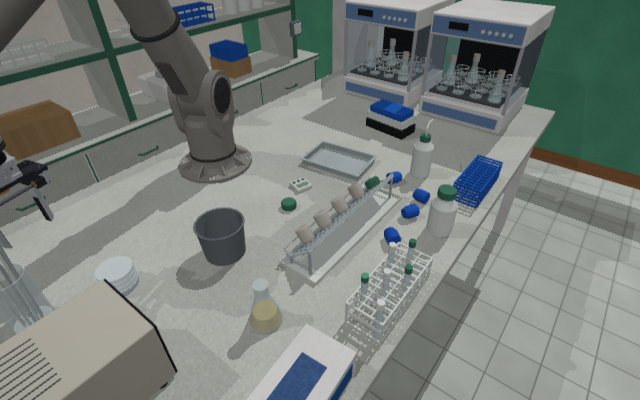

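View pics/top0.png

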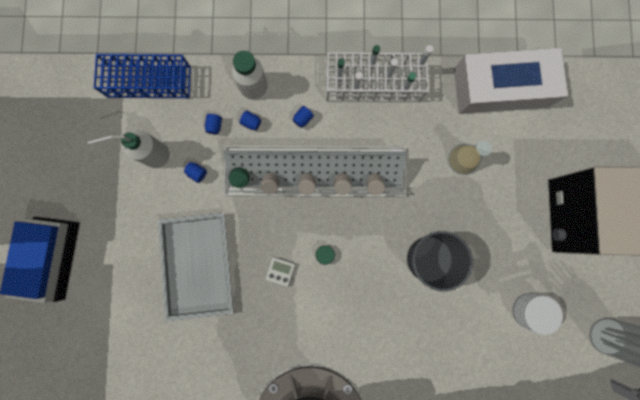

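The closures are beige plugs at top px (268,184), (306,185), (343,185) and (376,185). The rack cap is at (238,177), the tray is around (197,265) and the pot is at (441,261). I'll enlarge these areas.

Run:
```python
import cv2
a=cv2.imread("pics/top0.png")[140:205,220:415]; b=cv2.imread("pics/scene0.png")[165:285,270:420]
cv2.imwrite("pics/ct.png",cv2.resize(a,None,fx=4,fy=4,interpolation=2)); cv2.imwrite("pics/cs.png",cv2.resize(b,None,fx=5,fy=5,interpolation=2))
```

```text
(no output)
```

View pics/ct.png

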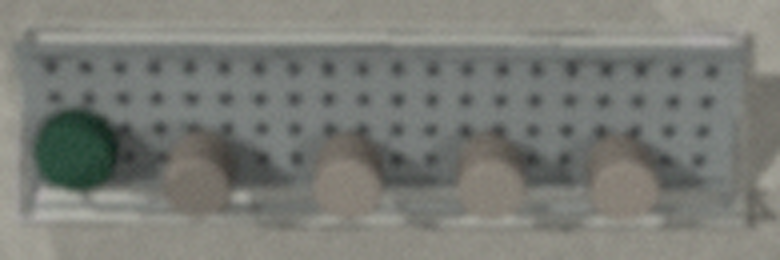

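View pics/cs.png

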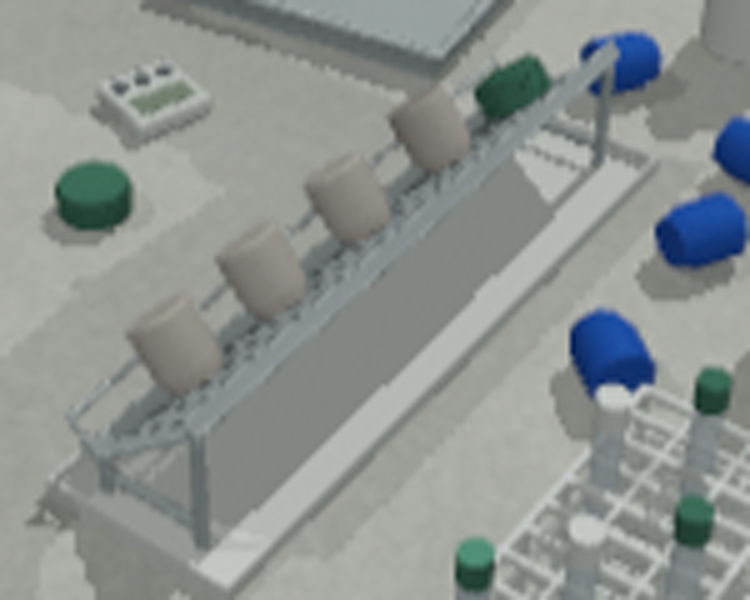

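The top crop shows the four closures (A to D, +y to -y) with top faces near (197,185), (347,187), (491,187) and (624,187). The scene crop shows all four leaning away from the camera, at (432,129), (348,198), (263,271) and (175,345). I'll fit the closure model to both views.

```bash
cat > h.py <<'E'
import numpy as np
from scipy.spatial.transform import Rotation as Rn
from scipy.optimize import least_squares
def q2R(q): return Rn.from_quat(np.roll(q,-1))
class Cam:
    def __init__(s,n):
        d=np.load(f"pics/{n}.npz"); s.K,s.o,s.R=d["K"],d["o"],(q2R(d["R"]).as_matrix())
    def proj(s,P):
        p=(np.atleast_2d(P)-s.o)@s.R@s.K.T; return p[:,:2]/p[:,2:]
    def plane(s,uv,z):
        d=s.R@np.linalg.solve(s.K,[uv[0],uv[1],1]); return s.o+d*(z-s.o[2])/d[2]
def tri(uvs):
    return least_squares(lambda X:np.concatenate([c.proj(X)[0]-u for c,u in uvs]),[.5,0,.05])
def tilt(deg): # tool orientation, jaws along y, tilted
    return Rn.from_euler('y',-deg,degrees=True)*Rn.from_quat([1,0,0,0])
def go(pos,R):
    from rig import env
    s=env.sense(); R0=q2R(s["ee_rot"])
    print("shift",np.round((np.array(pos)-s["eef_pos"])/.2,3),"turn",np.round((R*R0.inv()).as_rotvec()/np.pi,3))
E
python3 - <<'E'
from h import *
T,S=Cam("top"),Cam("scene")
th=np.linspace(0,2*np.pi,40); 
M=np.concatenate([np.c_[r*np.cos(th),r*np.sin(th),0*th+z] for r,z in((.017,0),(.021,.013),(.021,.046))])@Rn.from_euler('y',-40,degrees=True).as_matrix().T
bb=lambda c,P:np.r_[c.proj(P).min(0),c.proj(P).max(0)]
tb=dict(A=(163,132,230,216),B=(313,132,382,220),C=(459,132,525,220),D=(590,132,658,220))
sb=dict(A=(388,80,470,172),B=(304,148,390,245),C=(217,220,306,322),D=(128,292,222,396))
for k in "ABCD":
    t=np.array(tb[k])/4+[220,140,220,140]; s=np.array(sb[k])/5+[270,165,270,165]
    w=np.array([1,.3,1,1,1,1,1,1])
    r=least_squares(lambda X:w*np.r_[bb(T,M+X)-t,bb(S,M+X)-s],[.5,0,.05]); print(k,r.x.round(4),r.fun.round(1))
print("tray rim",[T.plane(p,.026).round(3) for p in((162,218),(224,213),(231,313),(166,317))])
print("pot",T.plane((442,261),.11),"pot floor/low rim?")
print("flask",T.plane((465,157),.05))
E
```

```text
A [0.6075 0.1032 0.0476] [-1.  -0.6  0.8 -0.  -0.7  0.1  0.3  0. ]
B [0.607  0.0119 0.0468] [-0.4 -0.5 -0.1 -0.4 -1.   0.2  0.  -0. ]
C [ 0.608  -0.0752  0.0462] [-1.1 -0.5  0.5 -0.4 -1.2  0.2  0.2 -0. ]
D [ 0.6086 -0.1551  0.0472] [-1.3 -0.5  0.7 -0.5 -1.2 -0.1  0.2  0.3]
tray rim [array([0.503, 0.376, 0.026]), array([0.518, 0.221, 0.026]), array([0.272, 0.195, 0.026]), array([0.26 , 0.355, 0.026])]
pot [ 0.40704349 -0.29919351  0.11      ] pot floor/low rim?
flask [ 0.66162213 -0.38141482  0.05      ]
```

Fits agree well: feet at z≈0.047, against 0.045 in the text. I'll get the turn numbers and set out for D.

```bash
python3 -c "
from h import *
go([.544,-.155,.123],tilt(40)); print((tilt(0)*tilt(40).inv()).as_rotvec()/np.pi)"
```

```text
shift [ 1.789  2.467 -0.212] turn [ 0.031 -0.221 -0.086]
[0.         0.22222222 0.        ]
```

>>> drive_tool --commands '[[[0.1,0.2,0.3],[0,0,0],0.8],[[0.25,0.4,0.55],[0,0,0],0.8],[[0.4,0.6,0.7],[0,0,0],0.8],[[0.55,0.8,0.7],[0,0,0],0.8],[[0.7,1,0.7],[0,0,0],0.8]]' --squeeze 20

```text
t: 0.52
eef_pos: [0.2786, -0.513, 0.2862]
ee_rot: [0.001, 0.99, 0.139, 0.0]
wrist_force: [1.3, -1.0, -1.2]
grip_width: 0.8
```

>>> drive_tool --commands '[[[0.2,0.3,0],[0.008,-0.055,-0.02],0.8],[[0.4,0.6,0],[0.016,-0.11,-0.04],0.8],[[0.6,0.8,0],[0.024,-0.165,-0.065],0.8],[[0.8,1,0],[0.031,-0.221,-0.086],0.8],[[0.8,1,0],[0.031,-0.221,-0.086],0.8],[[0.8,1,0],[0.031,-0.221,-0.086],0.8],[[0.8,1,0],[0.031,-0.221,-0.086],0.8],[[0.8,1,0],[0.031,-0.221,-0.086],0.8]]'

```text
t: 1.18
eef_pos: [0.4382, -0.3102, 0.285]
ee_rot: [-0.001, 0.94, -0.001, 0.342]
wrist_force: [-0.4, 0.1, 0.8]
grip_width: 0.801
```

```bash
python3 -c "
from h import *
go([.544,-.155,.123],tilt(40))"
```

```text
shift [ 0.529  0.776 -0.81 ] turn [-0.001  0.     0.001]
```

>>> drive_tool --commands '[[[0.2,0.25,-0.2],[0,0,0],0.8],[[0.35,0.5,-0.4],[0,0,0],0.8],[[0.53,0.776,-0.6],[0,0,0],0.8],[[0.53,0.776,-0.81],[0,0,0],0.8],[[0.53,0.776,-0.81],[0,0,0],0.8],[[0.53,0.776,-0.81],[0,0,0],0.8],[[0.53,0.776,-0.81],[0,0,0],0.8]]'

```text
t: 1.77
eef_pos: [0.5119, -0.2126, 0.2009]
ee_rot: [-0.0, 0.938, -0.0, 0.346]
wrist_force: [-0.2, 0.3, 0.2]
grip_width: 0.797
```

Run:
```python
from h import *
from rig import env,cams
import cv2
s=env.sense(); f=cams.grab_frame("wrist"); im=f["pixels"].copy()
H=f["hand_eye"];R=q2R(s["ee_rot"]).as_matrix()
u=np.array([-.643,0,.766]); K=f["intrinsics"]
for c in ([.6085,-.155,.0467],[.6085,-.0752,.0467],[.6075,.012,.0467]):
    for h in (.0,.046):
        p=R.T@(np.array(c)+h*u-s["eef_pos"]); p=H[:3,:3].T@(p-H[:3,3]); q=K@p; q=q[:2]/q[2]; print(q.round(0),p[2].round(3))
        if p[2]>0: cv2.drawMarker(im,tuple(int(v) for v in q),(0,0,255),0,10,1)
print(s["eef_pos"],H.round(3)); cv2.imwrite("pics/w1.png",im)
go([.603,-.155,.0545],tilt(40))
```

```text
[275. 195.] 0.41
[270. 204.] 0.365
[218. 195.] 0.41
[205. 204.] 0.365
[154. 196.] 0.409
[135. 205.] 0.365
[ 0.51188422 -0.21255916  0.20092452] [[ 0.    -0.969 -0.248  0.072]
 [ 1.    -0.     0.001 -0.   ]
 [-0.001 -0.248  0.969 -0.218]
 [ 0.     0.     0.     1.   ]]
shift [ 0.452  0.277 -0.728] turn [-0.     0.003 -0.001]
```

View pics/w1.png

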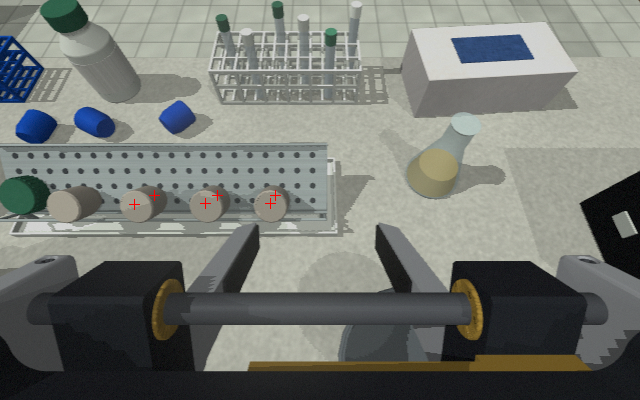

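The marks sit on the closures' top faces at (270,204), (205,204) and (135,205), so the estimate is good. Next I descend on D and squeeze it.

>>> drive_tool --commands '[[[0.08,0.14,-0.15],[0,0,0],0.8],[[0.16,0.277,-0.3],[0,0,0],0.8],[[0.16,0.277,-0.38],[0,0,0],0.8],[[0.16,0.277,-0.38],[0,0,0],0.8],[[0.25,0.277,-0.48],[0,0,0],0.8],[[0.34,0.277,-0.595],[0,0,0],0.8],[[0.4,0.277,-0.665],[0,0,0],0.8],[[0.45,0.277,-0.725],[0,0,0],0.8],[[0.45,0.277,-0.725],[0,0,0],0.8],[[0.45,0.277,-0.725],[0,0,0],0.8]]'

```text
t: 2.65
eef_pos: [0.5478, -0.191, 0.1678]
ee_rot: [-0.002, 0.937, 0.001, 0.349]
wrist_force: [-0.2, 0.0, -0.2]
grip_width: 0.802
```

>>> drive_tool --commands '[[[0,0,0],[0,0,0],0],[[0,0,0],[0,0,0],0],[[0,0,0],[0,0,0],0],[[0,0,0],[0,0,0],0],[[0,0,0],[0,0,0],0],[[0,0,0],[0,0,0],0],[[0,0,0],[0,0,0],0]]' --squeeze 20

```text
t: 3.23
eef_pos: [0.5475, -0.1919, 0.1679]
ee_rot: [-0.002, 0.937, 0.0, 0.349]
wrist_force: [0.0, -0.7, -0.3]
grip_width: 0.34
```

>>> drive_tool --commands '[[[0.27,0.18,-0.2],[0,0,0],0.8],[[0,0.18,-0.2],[0,0,0],0.8],[[0,0.18,-0.2],[0,0,0],0.8],[[0,0.18,-0.2],[0,0,0],0.8]]'

```text
t: 3.57
eef_pos: [0.5451, -0.1592, 0.1472]
ee_rot: [-0.011, 0.943, 0.006, 0.334]
wrist_force: [1.0, 0.5, -0.6]
grip_width: 0.585
```

```bash
python3 -c "
from h import *
from rig import env
s=env.sense();print(s['q'].round(3),s['qd'].round(3),s['eef_pos'])
go([.544,-.155,.123],tilt(40))"
```

```text
[-0.897 -0.12   1.229  2.461 -1.02   0.163 -0.223] [ 0.079 -0.008 -0.026 -0.005  0.     0.003  0.046] [ 0.54507999 -0.15917074  0.14722683]
shift [-0.005  0.021 -0.121] turn [-0.005 -0.006 -0.006]
```

Three joints (4, 5 and 6) sit at their limits, so the elbow has swung into a poor configuration. I'll fit a simple S-R-S kinematic model from the known states so I can choose good poses.

```bash
cat > kin.py <<'E'
import numpy as np, itertools
from scipy.spatial.transform import Rotation as Rn
from scipy.optimize import least_squares
lo=np.array([-2.85,-.5,-1.23,.21,-1.02,.16,-2.73]);hi=np.array([2.85,2.14,1.37,2.46,4.16,2.05,2.73])
def fk(q,p,s):
    # p: phi1,phi7,d1,d2,d3,d4, wrist offset
    z=lambda a:Rn.from_euler('z',a); y=lambda a:Rn.from_euler('y',a)
    R=z(s[0]*q[0]+p[0]); P=np.array([0,0,p[2]]); R=R*y(q[1])*z(s[1]*q[2]); P=P+R.apply([p[6],0,p[3]])
    R=R*y(q[3])*z(s[2]*q[4]); P=P+R.apply([p[7],0,p[4]]); R=R*y(q[5]); P=P+R.apply([p[8],0,0]);R=R*z(s[3]*q[6]+p[1]); P=P+R.apply([0,0,p[5]])
    return P,R
E
python3 - <<'E'
from kin import *; from h import q2R
from rig import env
s=env.sense()
D=[([1.14147937,.42672512,.07387042,1.60661097,-.0341074,1.11082277,-.06713318],[.18623819,-.64827671,.16527909],q2R([-6.38e-4,.99023455,.13940986,-1.39e-4])),(s["q"],s["eef_pos"],q2R(s["ee_rot"]))]
np.save("pics/d1.npy",np.r_[s["q"],s["eef_pos"],s["ee_rot"]])
best=[]
for sg in itertools.product((1,-1),repeat=4):
  for f0 in (0,1.57,3.14,-1.57):
    def f(p):
        o=[.05*(p[6]),.05*p[7],.05*p[8]]
        for q,P,R in D:
            a,B=fk(q,p,sg); o+=list(a-P)+list(.3*(R.inv()*B).as_rotvec())
        return np.array(o)
    r=least_squares(f,[-1.29-sg[0]*1.141,f0,.35,.42,.4,.3,0,0,0]); best.append((r.cost,sg,r.x.round(3),np.abs(r.fun).max().round(4)))
best.sort(key=lambda b:b[0])
for b in best[:6]: print(b)
print(s["tau"].round(1))
E
```

```text
(np.float64(0.00011943420589340783), (-1, -1, -1, -1), array([-0.067,  1.511,  0.583,  0.112,  0.55 ,  0.172,  0.092,  0.073,
       -0.084]), np.float64(0.0127))
(np.float64(0.000119434205893408), (-1, -1, -1, -1), array([-0.067,  1.511,  0.583,  0.112,  0.55 ,  0.172,  0.092,  0.073,
       -0.084]), np.float64(0.0127))
(np.float64(0.00011943420589348966), (-1, -1, -1, -1), array([-0.067,  1.511,  0.583,  0.112,  0.55 ,  0.172,  0.092,  0.073,
       -0.084]), np.float64(0.0127))
(np.float64(0.00011943420589351001), (-1, -1, -1, -1), array([-0.067,  1.511,  0.583,  0.112,  0.55 ,  0.172,  0.092,  0.073,
       -0.084]), np.float64(0.0127))
(np.float64(0.0024764597840777744), (-1, -1, -1, 1), array([-0.044,  1.822,  0.803, -0.251,  0.583, -0.045,  0.173,  0.137,
       -0.159]), np.float64(0.0482))
(np.float64(0.0024764597840777757), (-1, -1, -1, 1), array([-0.044,  1.822,  0.803, -0.251,  0.583, -0.045,  0.173,  0.137,
       -0.159]), np.float64(0.0482))
[ -2.1   0.3  -0.2 -35.3  -0.6  -1.3  -0.7]
```

>>> drive_tool --commands '[[[-0.2,-0.2,0.3],[0,0,0],0.8],[[-0.4,-0.4,0.6],[0,0.05,0],0.8],[[-0.5,-0.5,0.8],[0,0.1,0],0.8],[[-0.5,-0.5,0.8],[0,0.1,0],0.8],[[-0.5,-0.5,0.8],[0,0.1,0],0.8],[[-0.5,-0.5,0.8],[0,0.1,0],0.8]]'

```text
t: 4.07
eef_pos: [0.527, -0.1766, 0.2103]
ee_rot: [-0.032, 0.962, 0.016, 0.27]
wrist_force: [0.5, 0.8, -0.7]
grip_width: 0.799
```

```bash
python3 -c "
from h import *
from rig import env
s=env.sense();np.save('pics/d2.npy',np.r_[s['q'],s['eef_pos'],s['ee_rot']]);print(s['q'].round(3),s['eef_pos'])"
```

```text
[-0.235 -0.12   0.604  2.266 -0.396  0.521 -0.856] [ 0.52699129 -0.17663961  0.21033431]
```

>>> drive_tool --commands '[[[0.1,0.1,0.2],[0,0.05,0],0.8],[[0.2,0.25,0.2],[0,0.1,0],0.8],[[0.2,0.4,0.2],[0,0.116,0],0.8],[[0.2,0.5,0.2],[0,0.116,0],0.8],[[0.2,0.5,0.2],[0,0.116,0],0.8],[[0.2,0.5,0.2],[0,0.116,0],0.8]]'

```text
t: 4.57
eef_pos: [0.5674, -0.0764, 0.2497]
ee_rot: [-0.034, 0.995, 0.01, 0.091]
wrist_force: [-0.1, -0.0, -0.5]
grip_width: 0.8
```

```bash
cat > fit.py <<'E'
from kin import *; from h import q2R
from rig import env
import glob
s=env.sense();np.save('pics/d%d.npy'%(len(glob.glob('pics/d*.npy'))+1),np.r_[s['q'],s['eef_pos'],s['ee_rot']]);print(s['q'].round(3),s['eef_pos'])
D=[([1.14147937,.42672512,.07387042,1.60661097,-.0341074,1.11082277,-.06713318],[.18623819,-.64827671,.16527909],q2R([-6.38e-4,.99023455,.13940986,-1.39e-4]))]+[(a[:7],a[7:10],q2R(a[10:])) for a in map(np.load,sorted(glob.glob('pics/d*.npy')))]
y=lambda a:Rn.from_euler('y',a); z=lambda a:Rn.from_euler('z',a)
def fk2(q,p):
    P=np.zeros(3);R=z(-q[0]+p[0]);P=P+R.apply([p[1],p[2],p[3]]);R=R*y(q[1]);P=P+R.apply([p[4],p[5],p[6]]);R=R*z(-q[2]+p[7]);P=P+R.apply([p[8],0,0]);
    R=R*y(q[3]+p[9]);P=P+R.apply([p[10],p[11],p[12]]);R=R*z(-q[4]+p[13]);P=P+R.apply([p[14],0,0]);R=R*y(q[5]+p[15]);P=P+R.apply([p[16],p[17],p[18]]);R=R*z(-q[6]+p[19])
    return P,R
def f(p):
    o=list(.01*(p-p0))
    for q,P,R in D:
        a,B=fk2(q,p); o+=list(a-P)+list(.3*(R.inv()*B).as_rotvec())
    return np.array(o)
p0=np.zeros(20);p0[[3,6,12,18,19]]=.35,.42,.4,.3,1.57
if __name__=="__main__":
    r=least_squares(f,p0); print(r.x.round(3)); print((np.abs(r.fun[20:].reshape(-1,6))*1000).round(1)); np.save('pics/p.npy',r.x)
E
python3 fit.py
```

```text
[-0.277  0.073  0.382  1.901 -0.136  1.004 -1.385] [ 0.56735483 -0.07639183  0.24966962]
[-0.00e+00  5.00e-03 -1.10e-02  2.78e-01 -3.00e-03 -1.10e-02  5.46e-01
 -0.00e+00  8.00e-03 -0.00e+00 -8.00e-03 -4.20e-02  4.87e-01  0.00e+00
  2.00e-03  0.00e+00  2.00e-03  1.00e-03  3.97e-01  1.57e+00]
[[0.1 0.1 0.  0.  0.  0. ]
 [0.1 0.1 0.1 0.  0.  0. ]
 [0.1 0.2 0.2 0.  0.  0. ]
 [0.  0.1 0.1 0.  0.  0. ]]
```

The kinematics now fit to 0.2 mm. I'll search for well-inside-limits joint solutions for each grasp tilt.

```bash
cat > ik.py <<'E'
from fit import *; from h import tilt
p=np.load('pics/p.npy')
mid=(lo+hi)/2;hw=(hi-lo)/2
def ik(P,R,seed,w=.003):
    def g(q):
        a,B=fk2(q,p); return np.r_[10*(a-P),3*(R.inv()*B).as_rotvec(),w*((q-mid)/hw)**3]
    r=least_squares(g,np.clip(seed,lo+.01,hi-.01),bounds=(lo,hi)); a,B=fk2(r.x,p)
    return r.x,np.linalg.norm(a-P)+.3*np.linalg.norm((R.inv()*B).as_rotvec())
E
python3 - <<'E'
from ik import *
rng=np.random.default_rng(0); u=np.array([-.643,0,.766])
q0=np.array([0,.1,0,1.9,0,1.,0])
for c in ([.608,-.155,.0467],[.608,.103,.0467]):
  for t in (0,20,30,40):
    for fl in (0,180):
      R=tilt(t)*Rn.from_euler('z',fl,degrees=True); tz=R.apply([0,0,1]); P=np.array(c)+.029*u+.019*tz
      best=None
      for k in range(12):
        sd=q0+[rng.uniform(-1.5,1.5),0,rng.uniform(-1,1),0,rng.uniform(-1,3),0,(-1.57,1.57)[k%2]]
        q,e=ik(P,R,sd); m=np.min(np.minimum(q-lo,hi-q))
        if e<.003 and (best is None or m>best[0]): best=(m,q)
      print(c[1],t,fl,None if best is None else (best[0].round(3),best[1].round(2)))
E
```

```text
[-0.277  0.073  0.382  1.901 -0.136  1.004 -1.385] [ 0.56735483 -0.07639183  0.24966962]
-0.155 0 0 (np.float64(0.608), array([ 0.36,  0.45, -0.27,  1.85,  0.15,  0.86, -1.55]))
-0.155 0 180 (np.float64(0.618), array([ 0.56,  0.49, -0.53,  1.84,  0.31,  0.89,  1.46]))
-0.155 20 0 (np.float64(0.232), array([ 0.7 ,  0.35, -0.6 ,  2.13,  0.37,  0.39, -1.72]))
-0.155 20 180 (np.float64(0.259), array([ 0.81,  0.38, -0.73,  2.13,  0.49,  0.42,  1.31]))
-0.155 30 0 (np.float64(0.074), array([ 1.02,  0.4 , -0.93,  2.26,  1.13,  0.23, -2.42]))
-0.155 30 180 (np.float64(0.116), array([ 1.09,  0.43, -1.01,  2.26,  1.19,  0.28,  0.67]))
-0.155 40 0 (np.float64(0.037), array([ 0.52,  0.3 , -0.3 ,  2.42,  3.46,  0.26,  1.5 ]))
-0.155 40 180 (np.float64(0.059), array([ 0.99,  0.39, -0.84,  2.4 ,  2.7 ,  0.24, -0.82]))
0.103 0 0 (np.float64(0.566), array([-0.37,  0.43,  0.11,  1.89, -0.06,  0.82, -1.79]))
0.103 0 180 (np.float64(0.59), array([ 0.09,  0.46, -0.48,  1.87,  0.27,  0.87,  1.05]))
0.103 20 0 (np.float64(0.171), array([-0.71,  0.3 ,  0.41,  2.2 , -0.02,  0.33, -1.89]))
0.103 20 180 (np.float64(0.298), array([ 0.21,  0.34, -0.66,  2.16,  0.76,  0.49,  0.54]))
0.103 30 0 None
0.103 30 180 (np.float64(0.157), array([ 0.27,  0.33, -0.77,  2.3 ,  1.38,  0.44, -0.1 ]))
0.103 40 0 (np.float64(0.011), array([-0.07,  0.29, -0.45,  2.45,  2.05,  0.48,  2.29]))
0.103 40 180 (np.float64(0.021), array([ 0.16,  0.33, -0.71,  2.44,  1.98,  0.55, -0.75]))
```

Run:
```python
from ik import *
u=np.array([-.643,0,.766]); q=np.load('pics/d3.npy')[:7]
def rep(n,P,R,seed):
    q,e=ik(P,R,seed); print(n,np.round(P,3),e.round(4),np.min(np.minimum(q-lo,hi-q)).round(2),q.round(2)); return q
for y_ in (-.155,-.075,.012,.103):
    R=tilt(15); tz=R.apply([0,0,1]); c=np.array([.608,y_,.0467])
    q=rep("grasp",c+.029*u+.019*tz,R,q); rep("hover",c+.029*u-.06*tz,R,q)
for c in ([.45,.293,.005],[.39,.288,.005],[.33,.283,.005]):
    R=tilt(-25); tz=R.apply([0,0,1]); c=np.array(c)
    q=rep("place",c+[0,0,.029]+.019*tz,R,q); rep("above",c+[0,0,.129]+.019*tz,R,q)
rep("pot",np.array([.41,-.3,.12]),tilt(0),np.load('pics/d3.npy')[:7])
print((tilt(15)*q2R(env.sense()["ee_rot"]).inv()).as_rotvec()/np.pi)
```

```text
[-0.277  0.073  0.382  1.901 -0.136  1.004 -1.385] [ 0.56735483 -0.07639183  0.24966962]
grasp [ 0.594 -0.155  0.051] 0.0 0.35 [ 0.58  0.36 -0.48  2.07  0.25  0.51 -1.62]
hover [ 0.574 -0.155  0.127] 0.0 0.42 [ 0.61  0.22 -0.47  2.04  0.1   0.65 -1.48]
grasp [ 0.594 -0.075  0.051] 0.0 0.32 [ 0.34  0.32 -0.37  2.11  0.25  0.48 -1.78]
hover [ 0.574 -0.075  0.127] 0.0 0.38 [ 0.4   0.18 -0.42  2.08  0.12  0.63 -1.66]
grasp [0.594 0.012 0.051] 0.0 0.3 [-0.1   0.29 -0.07  2.13  0.14  0.46 -1.85]
hover [0.574 0.012 0.127] 0.0 0.36 [ 0.04  0.16 -0.22  2.1   0.13  0.63 -1.84]
grasp [0.594 0.103 0.051] 0.0 0.3 [-0.61  0.32  0.32  2.13 -0.04  0.46 -1.85]
hover [0.574 0.103 0.127] 0.0 0.35 [-0.81  0.18  0.52  2.11 -0.02  0.62 -1.87]
place [0.442 0.293 0.017] 0.0 0.72 [-0.56  0.63  0.02  1.74 -0.25  1.17 -1.96]
above [0.442 0.293 0.117] 0.0 0.7 [-0.64  0.51  0.13  1.68 -0.28  1.35 -1.96]
place [0.382 0.288 0.017] 0.0 0.58 [-0.6   0.55  0.02  1.88 -0.28  1.1  -1.98]
above [0.382 0.288 0.117] 0.0 0.64 [-0.73  0.43  0.18  1.82 -0.31  1.29 -1.97]
place [0.322 0.283 0.017] 0.0 0.46 [-0.64  0.48  0.    2.   -0.3   1.03 -2.  ]
above [0.322 0.283 0.117] 0.0 0.51 [-0.83  0.35  0.24  1.95 -0.34  1.24 -1.99]
pot [ 0.41 -0.3   0.12] 0.0 0.45 [ 0.9   0.23 -0.45  2.01  0.12  0.93 -1.19]
[-0.02049007 -0.02548414 -0.00931456]
```

All poses sit well inside the limits with 15° tilt for grasping and -25° for placing. C is directly below, so I start there.

>>> drive_tool --commands '[[[0,0,-0.2],[-0.02,-0.025,-0.009],0.8],[[0.02,0,-0.4],[-0.02,-0.025,-0.009],0.8],[[0.03,0.005,-0.6],[-0.02,-0.025,-0.009],0.8],[[0.03,0.005,-0.61],[-0.02,-0.025,-0.009],0.8],[[0.03,0.005,-0.61],[-0.02,-0.025,-0.009],0.8],[[0.03,0.005,-0.61],[-0.02,-0.025,-0.009],0.8]]'

```text
t: 5.07
eef_pos: [0.5739, -0.0768, 0.1296]
ee_rot: [-0.001, 0.991, -0.001, 0.13]
wrist_force: [-0.2, -0.0, 1.5]
grip_width: 0.802
```

```bash
python3 -c "
from h import *
from rig import env
print(env.sense()['q'].round(2))
go([.594,-.075,.051],tilt(15))"
```

```text
[-0.29  0.16  0.36  2.11 -0.12  0.62 -1.43]
shift [ 0.1    0.009 -0.393] turn [-0. -0.  0.]
```

>>> drive_tool --commands '[[[0.03,0.009,-0.1],[0,0,0],0.8],[[0.05,0.009,-0.2],[0,0,0],0.8],[[0.075,0.009,-0.3],[0,0,0],0.8],[[0.1,0.009,-0.393],[0,0,0],0.8],[[0.1,0.009,-0.393],[0,0,0],0.8],[[0.1,0.009,-0.393],[0,0,0],0.8]]'

```text
t: 5.57
eef_pos: [0.5949, -0.0757, 0.0527]
ee_rot: [-0.001, 0.991, -0.001, 0.131]
wrist_force: [-0.0, -0.5, 0.2]
grip_width: 0.803
```

>>> drive_tool --commands '[[[0,0,0],[0,0,0],0],[[0,0,0],[0,0,0],0],[[0,0,0],[0,0,0],0],[[0,0,0],[0,0,0],0],[[0,0,0],[0,0,0],0],[[0,0,0],[0,0,0],0],[[0,0,0],[0,0,0],0],[[0,0,0],[0,0,0],0]]' --squeeze 20

```text
t: 6.23
eef_pos: [0.5948, -0.0756, 0.0527]
ee_rot: [-0.001, 0.991, -0.001, 0.131]
wrist_force: [-0.2, -0.3, -0.7]
grip_width: 0.268
```

0.268 (25 mm) fits unobstructed closing, so I may have missed the closure. I'll look.

Run:
```python
from rig import env,cams
import cv2,numpy as np
print(env.sense())
a=cams.grab_frame("wrist")["pixels"]; b=cams.grab_frame("scene")["pixels"][165:285,270:420]
cv2.imwrite("pics/m1.png",np.vstack([a[:,:],cv2.resize(b,(250,200),interpolation=2) if 0 else np.hstack([cv2.resize(b,(250,200),interpolation=2),np.zeros((200,390,3),np.uint8)])]))
```

```text
{'t': 6.2333, 'q': array([-0.23432164,  0.31024582,  0.30402844,  2.13123849, -0.23570226,
        0.46074021, -1.33073457]), 'qd': array([ 0.00023798,  0.0026324 , -0.00243947, -0.00056714, -0.00070807,
        0.00063665,  0.00022504]), 'tau': array([-2.21506215e-02, -6.69556546e+01,  5.56551173e+00, -3.46768284e+01,
       -1.64302974e-01, -1.52030446e+00, -6.84224055e-03]), 'eef_pos': array([ 0.59484455, -0.07563908,  0.05269279]), 'ee_rot': array([-6.78845284e-04,  9.91375241e-01, -9.62297964e-04,  1.31048633e-01]), 'wrist_force': array([-0.15209667, -0.28762035, -0.69710959]), 'ft_torque': array([0.04899572, 0.30258172, 0.02572612]), 'grip_width': 0.2676067033919388}
```

View pics/m1.png

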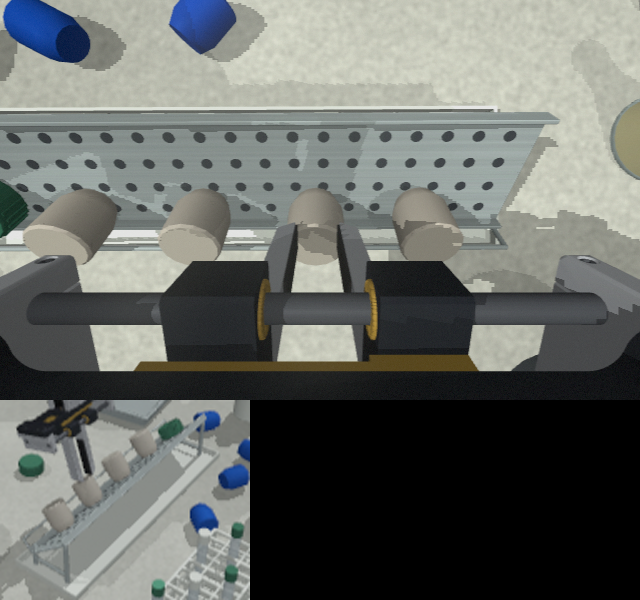

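>>> drive_tool --commands '[[[0,0,0],[0,0,0],0],[[0,0,0],[0,0,0],0],[[0,0,0],[0,0,0],0]]' --squeeze 20

```text
t: 6.58
eef_pos: [0.5948, -0.0757, 0.0526]
ee_rot: [-0.001, 0.991, -0.001, 0.131]
wrist_force: [0.3, -0.7, -0.1]
grip_width: 0.006
```

Run:
```python
from h import *
from rig import env,cams
s=env.sense(); f=cams.grab_frame("wrist"); H=f["hand_eye"]; K=f["intrinsics"]; R=q2R(s["ee_rot"]).as_matrix()
u=np.array([-.643,0,.766]); pr=lambda p:(lambda q:(q[:2]/q[2]).round(0))(K@(H[:3,:3].T@(np.array(p)-H[:3,3])))
print("tips at 42mm",pr([0,.021,0]),pr([0,-.021,0]),"25mm",pr([0,.0125,0]),pr([0,-.0125,0]), "grasp",pr([0,0,-.019]))
for h in (0,.023,.046): print("closure",h,pr(R.T@(np.array([.608,-.0752,.0467])+h*u-s["eef_pos"])))
```

```text
tips at 42mm [344. 218.] [290. 218.] 25mm [333. 218.] [301. 218.] grasp [317. 226.]
closure 0 [316. 201.]
closure 0.023 [316. 221.]
closure 0.046 [316. 244.]
```

Run:
```python
from rig import cams
import cv2,numpy as np
b=cams.grab_frame("scene")["pixels"][150:270,290:410]; a=cams.grab_frame("wrist")["pixels"][150:270,230:430]
cv2.imwrite("pics/m2.png",np.hstack([cv2.resize(b,(400,400),interpolation=2),cv2.resize(a,(400,240))if 0 else cv2.copyMakeBorder(cv2.resize(a,(400,240),interpolation=2),0,160,0,0,0)]))
```

```text
(no output)
```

View pics/m2.png

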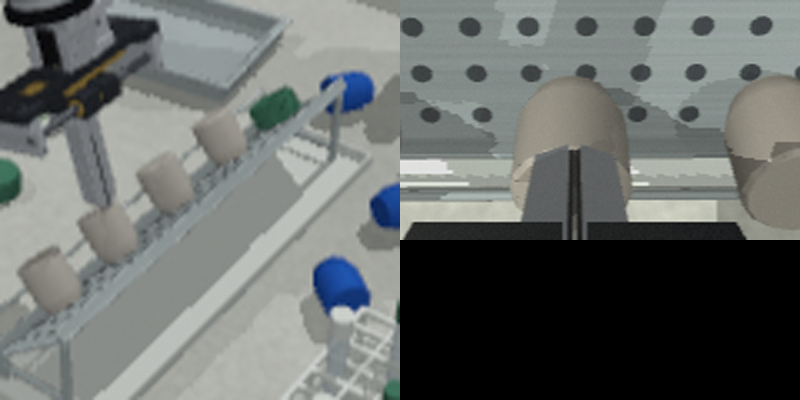

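Run:
```python
from h import *
from rig import env
S,T=Cam("scene"),Cam("top"); e=env.sense()["eef_pos"]; print(S.proj(e),S.proj(e+[0,0,.01])-S.proj(e), S.proj(e+[.01,0,0])-S.proj(e))
c=np.array([.608,-.0752,.0467]);u=np.array([-.643,0,.766])
for h in(0,.046): print(h,S.proj(c+h*u),T.proj(c+h*u))
# scale check: distance from top camera, expected 42mm width in top crop is 66/4 px
print("implied depth top",.042*402/(66/4),"cam z above closure top",T.o[2]-.082)
print("implied depth scene width", np.linalg.norm(c-S.o))
```

```text
[[322.80406615 222.82079475]] [[-0.04247852 -2.57493447]] [[2.68420906 1.34125062]]
0 [[326.4654778  226.01817344]] [[341.95728854 177.34761296]]
0.046 [[318.36618265 212.95393208]] [[342.95600218 187.20863692]]
implied depth top 1.0232727272727273 cam z above closure top 0.9555147925643627
implied depth scene width 1.1206203189403294
```

Run:
```python
from h import *
from rig import cams
f=cams.grab_frame("wrist"); H=f["hand_eye"]; K=f["intrinsics"]; print(K.round(1))
pr=lambda p:(lambda q:(q[:2]/q[2]))(K@(H[:3,:3].T@(np.array(p)-H[:3,3])))
for x in (.008,0,-.008):
  for z in (0,-.02,-.04,-.06):
    print(x,z,"row",pr([x,0,z])[1].round(0),"px per mm",((pr([x,.01,z])-pr([x,-.01,z]))[0]/20).round(2))
```

```text
[[295.5   0.  316.9]
 [  0.  295.5 197.5]
 [  0.    0.    1. ]]
0.008 0 row 208.0 px per mm 1.3
0.008 -0.02 row 216.0 px per mm 1.42
0.008 -0.04 row 225.0 px per mm 1.57
0.008 -0.06 row 237.0 px per mm 1.75
0 0 row 218.0 px per mm 1.29
0 -0.02 row 227.0 px per mm 1.41
0 -0.04 row 237.0 px per mm 1.55
0 -0.06 row 250.0 px per mm 1.73
-0.008 0 row 227.0 px per mm 1.28
-0.008 -0.02 row 237.0 px per mm 1.4
-0.008 -0.04 row 249.0 px per mm 1.54
-0.008 -0.06 row 263.0 px per mm 1.71
```

Three clues agree: the finger gap in the wrist picture, its row, and the tip's height in the scene picture. The real fingertips end about 40 mm short of the reported TCP. I'll retreat and measure that cleanly.

>>> drive_tool --commands '[[[-0.03,0,0.15],[0,0,0],0.8],[[-0.06,0,0.25],[0,0,0],0.8],[[-0.09,0,0.35],[0,0,0],0.8],[[-0.09,0,0.35],[0,0,0],0.8],[[-0.09,0,0.35],[0,0,0],0.8],[[-0.09,0,0.35],[0,0,0],0.8],[[-0.09,0,0.35],[0,0,0],0.8],[[-0.09,0,0.35],[0,0,0],0.8]]'

```text
t: 7.45
eef_pos: [0.5765, -0.0757, 0.1217]
ee_rot: [-0.001, 0.991, -0.001, 0.13]
wrist_force: [1.2, 0.6, 0.2]
grip_width: 0.539
```

Run:
```python
from h import *
from rig import env,cams
import cv2
s=env.sense(); S=Cam("scene"); a=cams.grab_frame("scene")["pixels"][130:250,250:400]
t=np.load("pics/scene.npz"); im=cv2.resize(a,None,fx=5,fy=5,interpolation=2)
R=q2R(s["ee_rot"]);w=s["grip_width"]*.047
for z in (0,-.042):
  for y in (w,-w):
    p=S.proj(s["eef_pos"]+R.apply([0,y,z]))[0]; c=tuple(int(v) for v in (p-[250,130])*5+2); print(z,p.round(1),c); cv2.drawMarker(im,c,(0,0,255) if z==0 else (0,255,0),0,16,1)
cv2.imwrite("pics/m3.png",im)
```

```text
0 [311.9 206.5] (311, 384)
0 [322.9 197.8] (366, 341)
-0.042 [308.4 193.6] (293, 319)
-0.042 [319.7 185.1] (350, 277)
```

View pics/m3.png

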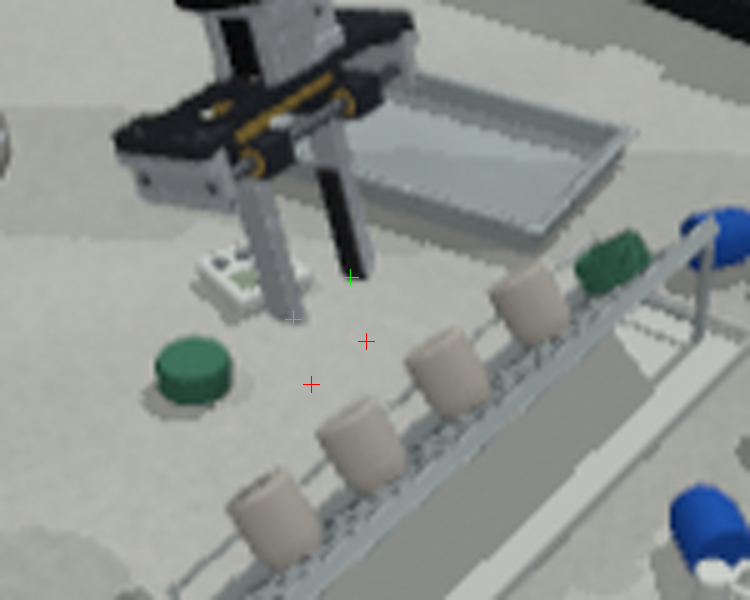

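Confirmed: the real tips lie on the green marks, about 42 mm behind the reported TCP. I'll shift all targets by that amount.

Run:
```python
from ik import *; from h import go
print("hold",env.hold_point_z)
u=np.array([-.643,0,.766]); q=s["q"]
def rep(n,P,R,seed):
    q,e=ik(P,R,seed); print(n,np.round(P,3),e.round(4),np.min(np.minimum(q-lo,hi-q)).round(2),q.round(2)); return q
for y_ in (-.155,-.075,.012,.103):
    R=tilt(15); tz=R.apply([0,0,1]); c=np.array([.608,y_,.0467])
    q=rep("grasp",c+.029*u+.061*tz,R,q)
for c in ([.45,.293,.005],[.39,.288,.005],[.33,.283,.005]):
    R=tilt(-25); tz=R.apply([0,0,1]); c=np.array(c)
    q=rep("place",c+[0,0,.029]+.061*tz,R,q)
rep("pot",np.array([.41,-.3,.08]),tilt(0),s["q"])
go([.605,-.0755,.0105],tilt(15))
```

```text
[-0.303  0.174  0.366  2.113 -0.133  0.608 -1.423] [ 0.57649446 -0.07572673  0.12177622]
hold 0.0188
grasp [ 0.605 -0.155  0.01 ] 0.0 0.29 [ 0.59  0.44 -0.5   2.07  0.4   0.45 -1.75]
grasp [ 0.605 -0.075  0.01 ] 0.0 0.26 [ 0.35  0.4  -0.39  2.11  0.37  0.42 -1.89]
grasp [0.605 0.012 0.01 ] 0.0 0.22 [-0.08  0.37 -0.09  2.13  0.2   0.38 -1.9 ]
grasp [0.605 0.103 0.01 ] 0.0 0.22 [-0.53  0.4   0.24  2.12 -0.03  0.38 -1.86]
place [ 0.424  0.293 -0.021] 0.0 0.67 [-0.55  0.66 -0.01  1.79 -0.25  1.09 -1.97]
place [ 0.364  0.288 -0.021] 0.0 0.54 [-0.58  0.59 -0.02  1.92 -0.27  1.01 -1.99]
place [ 0.304  0.283 -0.021] 0.0 0.41 [-0.61  0.53 -0.05  2.05 -0.29  0.94 -2.01]
pot [ 0.41 -0.3   0.08] 0.0 0.41 [ 0.9   0.28 -0.46  2.05  0.16  0.85 -1.22]
shift [ 0.143  0.001 -0.556] turn [-0.    -0.     0.001]
```

>>> drive_tool --commands '[[[0,0,0],[0,0,0],0.75],[[0,0,0],[0,0,0],0.75],[[0.04,0,-0.15],[0,0,0],0.75],[[0.075,0,-0.3],[0,0,0],0.75],[[0.11,0,-0.43],[0,0,0],0.75],[[0.143,0,-0.556],[0,0,0],0.75],[[0.143,0,-0.556],[0,0,0],0.75],[[0.143,0,-0.556],[0,0,0],0.75],[[0.143,0,-0.556],[0,0,0],0.75]]'

```text
t: 8.25
eef_pos: [0.6051, -0.0761, 0.0116]
ee_rot: [-0.0, 0.991, -0.001, 0.131]
wrist_force: [0.9, 0.4, 0.1]
grip_width: 0.753
```

>>> drive_tool --commands '[[[0,0,0],[0,0,0],0],[[0,0,0],[0,0,0],0],[[0,0,0],[0,0,0],0],[[0,0,0],[0,0,0],0],[[0,0,0],[0,0,0],0],[[0,0,0],[0,0,0],0],[[0,0,0],[0,0,0],0],[[0,0,0],[0,0,0],0],[[0,0,0],[0,0,0],0]]' --squeeze 20

```text
t: 9.0
eef_pos: [0.6054, -0.076, 0.0121]
ee_rot: [-0.001, 0.991, -0.001, 0.131]
wrist_force: [-3.5, 0.3, 9.3]
grip_width: 0.441
```

C reads 41.5 mm, so it is hard. I leave it on the rack for now and feel B next (springy ones go first).

>>> drive_tool --commands '[[[0,0,0],[0,0,0],0.75],[[0,0,0],[0,0,0],0.75],[[0,0,0],[0,0,0],0.75],[[0,0,0],[0,0,0],0.75],[[-0.05,0,0.18],[0,0,0],0.75],[[-0.1,0,0.37],[0,0,0],0.75],[[-0.1,0,0.37],[0,0,0],0.75],[[-0.1,0.2,0.37],[0,0,0],0.75],[[-0.1,0.44,0.37],[0,0,0],0.75],[[-0.1,0.44,0.37],[0,0,0],0.75],[[-0.1,0.44,0.37],[0,0,0],0.75],[[-0.1,0.44,0.37],[0,0,0],0.75]]'

```text
t: 10.0
eef_pos: [0.5853, 0.0127, 0.0861]
ee_rot: [-0.001, 0.991, -0.0, 0.131]
wrist_force: [-0.1, -0.2, 0.2]
grip_width: 0.75
```

```bash
python3 -c "
from h import *
go([.605,.012,.0115],tilt(15))"
```

```text
shift [ 0.099 -0.003 -0.373] turn [-0.  0.  0.]
```

>>> drive_tool --commands '[[[0.04,0,-0.13],[0,0,0],0.75],[[0.07,0,-0.26],[0,0,0],0.75],[[0.1,0,-0.373],[0,0,0],0.75],[[0.1,0,-0.373],[0,0,0],0.75],[[0.1,0,-0.373],[0,0,0],0.7],[[0.1,0,-0.373],[0,0,0],0],[[0.1,0,-0.373],[0,0,0],0],[[0.1,0,-0.373],[0,0,0],0],[[0.1,0,-0.373],[0,0,0],0],[[0.1,0,-0.373],[0,0,0],0],[[0.1,0,-0.373],[0,0,0],0],[[0.1,0,-0.373],[0,0,0],0],[[0.1,0,-0.373],[0,0,0],0],[[0.1,0,-0.373],[0,0,0],0]]' --squeeze 20

```text
t: 11.17
eef_pos: [0.6057, 0.0127, 0.0124]
ee_rot: [-0.001, 0.991, -0.0, 0.131]
wrist_force: [-6.1, -0.3, 12.4]
grip_width: 0.345
```

B reads 32.4 mm, so it is springy. I lift it along its axis and carry it to the tray, turning upright on the way.

>>> drive_tool --commands '[[[-0.08,0,0.095],[0,0,0],0],[[-0.16,0,0.19],[0,0,0],0],[[-0.24,0,0.29],[0,0,0],0],[[-0.32,0,0.4],[0,0,0],0],[[-0.4,0.1,0.55],[0,0.03,0],0],[[-0.5,0.3,0.6],[0,0.07,0],0],[[-0.6,0.5,0.6],[0,0.11,0],0],[[-0.7,0.7,0.6],[0,0.15,0],0],[[-0.8,0.9,0.6],[0,0.19,0],0],[[-0.9,1,0.6],[0,0.222,0],0],[[-0.9,1,0.6],[0,0.222,0],0],[[-0.9,1,0.6],[0,0.222,0],0],[[-0.9,1,0.6],[0,0.222,0],0]]' --squeeze 20

```text
t: 12.25
eef_pos: [0.4259, 0.212, 0.1322]
ee_rot: [-0.0, 0.977, -0.001, -0.215]
wrist_force: [0.1, -0.5, -0.0]
grip_width: 0.338
```

```bash
python3 -c "
from h import *
from rig import env,cams
import cv2
go([.424,.293,-.019],tilt(-25))
S=cams.grab_frame('scene')['pixels'][80:220,250:410]; T=cams.grab_frame('top')['pixels'][190:340,140:300]
cv2.imwrite('pics/m4.png',np.hstack([cv2.resize(S,(457,400),interpolation=2),cv2.resize(T,(340,400),interpolation=2)]))
print(env.sense()['grip_width'])"
```

```text
shift [-0.009  0.405 -0.756] turn [-0.     0.001  0.001]
0.3412941509697797
```

View pics/m4.png

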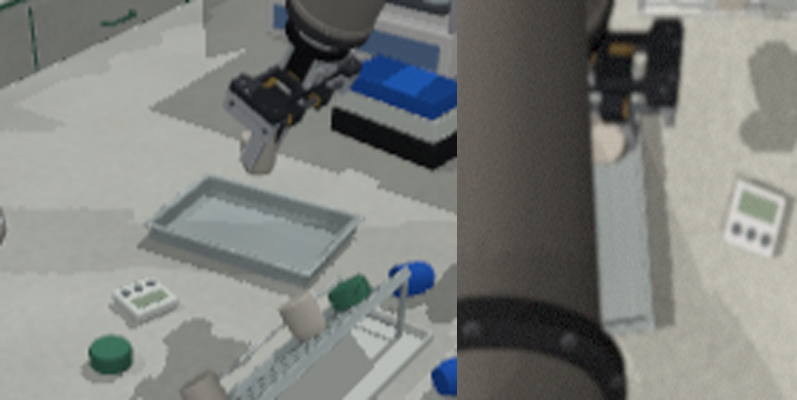

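The closure hangs roughly upright over the tray. Now I lower it.

>>> drive_tool --commands '[[[0,0.2,-0.1],[0,0,0],0],[[-0.01,0.4,-0.2],[0,0,0],0],[[-0.01,0.405,-0.35],[0,0,0],0],[[-0.01,0.405,-0.5],[0,0,0],0],[[-0.01,0.405,-0.6],[0,0,0],0],[[-0.01,0.405,-0.68],[0,0,0],0],[[-0.01,0.405,-0.71],[0,0,0],0],[[-0.01,0.405,-0.74],[0,0,0],0],[[-0.01,0.405,-0.74],[0,0,0],0],[[-0.01,0.405,-0.74],[0,0,0],0]]' --squeeze 20

```text
t: 13.18
eef_pos: [0.4248, 0.2926, -0.014]
ee_rot: [-0.001, 0.977, -0.002, -0.214]
wrist_force: [0.5, 0.5, -0.9]
grip_width: 0.34
```

```bash
python3 -c "
from h import *
from rig import env,cams
import cv2
go([.424,.293,-.019],tilt(-25))
S=cams.grab_frame('scene')['pixels'][125:205,290:390]
cv2.imwrite('pics/m5.png',cv2.resize(S,(750,600),interpolation=2))"
```

```text
shift [-0.004  0.002 -0.025] turn [-0.001  0.002  0.001]
```

View pics/m5.png

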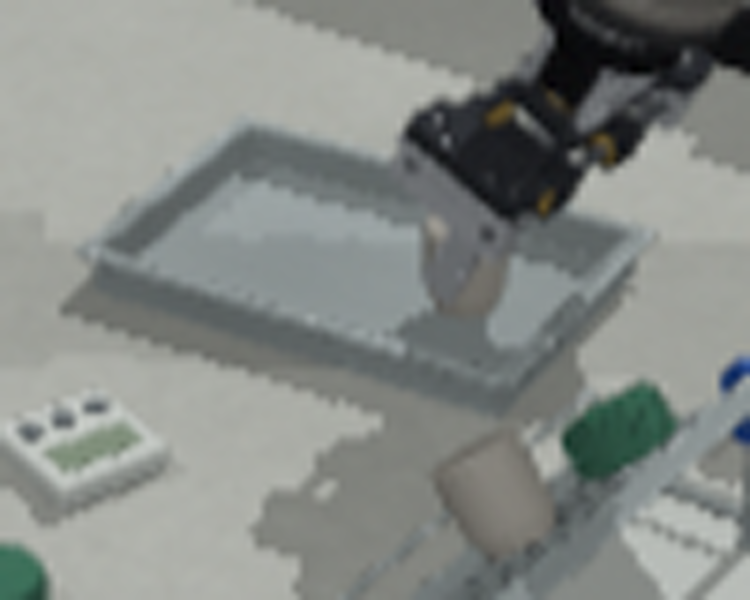

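>>> drive_tool --commands '[[[0,0,-0.015],[0,0,0],0],[[0,0,-0.03],[0,0,0],0],[[0,0,-0.03],[0,0,0],0],[[0,0,-0.03],[0,0,0],0]]' --squeeze 20

```text
t: 13.57
eef_pos: [0.4248, 0.2927, -0.0199]
ee_rot: [-0.001, 0.977, -0.001, -0.214]
wrist_force: [0.4, -0.2, -0.0]
grip_width: 0.338
```

>>> drive_tool --commands '[[[0,0,-0.01],[0,0,0],0],[[0,0,-0.013],[0,0,0],0],[[0,0,-0.013],[0,0,0],0],[[0,0,-0.013],[0,0,0],0]]' --squeeze 20

```text
t: 13.9
eef_pos: [0.4254, 0.2929, -0.0221]
ee_rot: [-0.002, 0.977, -0.001, -0.213]
wrist_force: [1.1, -0.9, 7.0]
grip_width: 0.341
```

Contact at z≈-0.022, so it is seated. I'll release, retreat, and check the clearance between A and the rack cap.

>>> drive_tool --commands '[[[0,0,0],[0,0,0],0.5],[[0,0,0],[0,0,0],0.65],[[0,0,0],[0,0,0],0.65],[[0,0,0],[0,0,0],0.65],[[0,0,0],[0,0,0],0.65],[[0.05,0,0.1],[0,0,0],0.65],[[0.1,0,0.21],[0,0,0],0.65],[[0.15,0,0.33],[0,0,0],0.65],[[0.2,0,0.45],[0,0,0],0.65],[[0.2,0,0.6],[0,-0.03,0],0.65],[[0.25,-0.1,0.8],[0,-0.07,0],0.65],[[0.35,-0.3,0.8],[0,-0.11,0],0.65],[[0.5,-0.5,0.8],[0,-0.15,0],0.65],[[0.6,-0.7,0.8],[0,-0.19,0],0.65],[[0.75,-0.85,0.8],[0,-0.222,0],0.65],[[0.8,-0.95,0.8],[0,-0.222,0],0.65],[[0.8,-0.95,0.8],[0,-0.222,0],0.65],[[0.8,-0.95,0.8],[0,-0.222,0],0.65]]'

```text
t: 15.4
eef_pos: [0.5858, 0.1009, 0.1383]
ee_rot: [-0.002, 0.991, -0.003, 0.133]
wrist_force: [0.2, 0.4, -0.7]
grip_width: 0.651
```

Run:
```python
from h import *
from rig import env,cams
T=Cam("top");u=np.array([-.643,0,.766]);v=np.array([.766,0,.643])
for y in(.165,.17,.175,.18):
    P=np.array([.608,y,.0467])+v*.0075+u*.024; th=np.linspace(0,6.28,60)[:,None]
    pp=T.proj(P+.0245*(np.cos(th)*v+np.sin(th)*[0,1,0])); print(y,((pp.min(0)-[220,140])*4).round(),((pp.max(0)-[220,140])*4).round(),"seen 36..117,108..190")
go([.585,.103,.0866],tilt(15))
import cv2; cv2.imwrite('pics/s_mid.png',cams.grab_frame('scene')['pixels'])
```

```text
0.165 [ 55. 120.] [136. 189.] seen 36..117,108..190
0.17 [ 47. 120.] [128. 189.] seen 36..117,108..190
0.175 [ 39. 120.] [119. 189.] seen 36..117,108..190
0.18 [ 30. 120.] [111. 189.] seen 36..117,108..190
shift [-0.004  0.01  -0.259] turn [-0.001  0.002  0.001]
```

>>> drive_tool --commands '[[[0,0.01,-0.13],[0,0,0],0.62],[[0,0.01,-0.26],[0,0,0],0.62],[[0,0.01,-0.26],[0,0,0],0.62],[[0.03,0.01,-0.38],[0,0,0],0.62],[[0.065,0.01,-0.51],[0,0,0],0.62],[[0.096,0.01,-0.634],[0,0,0],0.62],[[0.096,0.01,-0.634],[0,0,0],0.62],[[0.096,0.01,-0.634],[0,0,0],0.6],[[0.096,0.01,-0.634],[0,0,0],0],[[0.096,0.01,-0.634],[0,0,0],0],[[0.096,0.01,-0.634],[0,0,0],0],[[0.096,0.01,-0.634],[0,0,0],0],[[0.096,0.01,-0.634],[0,0,0],0],[[0.096,0.01,-0.634],[0,0,0],0],[[0.096,0.01,-0.634],[0,0,0],0],[[0.096,0.01,-0.634],[0,0,0],0]]' --squeeze 20

```text
t: 16.78
eef_pos: [0.6054, 0.1051, 0.0131]
ee_rot: [-0.003, 0.991, -0.002, 0.134]
wrist_force: [-4.9, 0.0, 11.8]
grip_width: 0.442
```

A is hard as well. I release it and go to D.

>>> drive_tool --commands '[[[0,0,0],[0,0,0],0.6],[[0,0,0],[0,0,0],0.6],[[0,0,0],[0,0,0],0.6],[[0,0,0],[0,0,0],0.6],[[-0.05,0,0.18],[0,0,0],0.62],[[-0.1,0,0.37],[0,0,0],0.62],[[-0.1,0,0.45],[0,0,0],0.62],[[-0.1,-0.2,0.45],[0,0,0],0.7],[[-0.1,-0.4,0.45],[0,0,0],0.75],[[-0.1,-0.6,0.45],[0,0,0],0.75],[[-0.1,-0.8,0.45],[0,0,0],0.75],[[-0.1,-1,0.45],[0,0,0],0.75],[[-0.1,-1,0.45],[0,0,0],0.75],[[-0.1,-1,0.45],[0,0,0],0.75],[[-0.1,-1,0.45],[0,0,0],0.75],[[-0.1,-1,0.45],[0,0,0],0.75]]'

```text
t: 18.12
eef_pos: [0.5854, -0.0934, 0.103]
ee_rot: [-0.003, 0.991, -0.001, 0.134]
wrist_force: [-0.2, 0.2, 0.6]
grip_width: 0.751
```

```bash
python3 -c "
from h import *
go([.605,-.155,.0115],tilt(15))"
```

```text
shift [ 0.098 -0.308 -0.457] turn [-0.002  0.002  0.   ]
```

>>> drive_tool --commands '[[[0,-0.15,0],[-0.002,0.002,0],0.75],[[0,-0.308,0],[-0.002,0.002,0],0.75],[[0,-0.308,-0.05],[-0.002,0.002,0],0.75],[[0,-0.308,-0.08],[-0.002,0.002,0],0.75],[[0.03,-0.308,-0.2],[-0.002,0.002,0],0.75],[[0.065,-0.308,-0.33],[-0.002,0.002,0],0.75],[[0.098,-0.308,-0.457],[-0.002,0.002,0],0.75],[[0.098,-0.308,-0.457],[-0.002,0.002,0],0.75],[[0.098,-0.308,-0.457],[-0.002,0.002,0],0.7],[[0.098,-0.308,-0.457],[-0.002,0.002,0],0],[[0.098,-0.308,-0.457],[-0.002,0.002,0],0],[[0.098,-0.308,-0.457],[-0.002,0.002,0],0],[[0.098,-0.308,-0.457],[-0.002,0.002,0],0],[[0.098,-0.308,-0.457],[-0.002,0.002,0],0],[[0.098,-0.308,-0.457],[-0.002,0.002,0],0],[[0.098,-0.308,-0.457],[-0.002,0.002,0],0],[[0.098,-0.308,-0.457],[-0.002,0.002,0],0],[[0.098,-0.308,-0.457],[-0.002,0.002,0],0]]' --squeeze 20

```text
t: 19.62
eef_pos: [0.6054, -0.1548, 0.0126]
ee_rot: [-0.0, 0.991, -0.0, 0.131]
wrist_force: [-4.8, 2.2, 13.2]
grip_width: 0.343
```

D reads 32.2 mm, so it is springy. On to the tray.

>>> drive_tool --commands '[[[-0.08,0,0.095],[0,0,0],0],[[-0.16,0,0.19],[0,0,0],0],[[-0.24,0,0.29],[0,0,0],0],[[-0.32,0,0.4],[0,0,0],0],[[-0.4,0.1,0.6],[0,0.03,0],0],[[-0.5,0.3,0.7],[0,0.07,0],0],[[-0.6,0.5,0.7],[0,0.11,0],0],[[-0.7,0.7,0.7],[0,0.15,0],0],[[-0.8,0.9,0.7],[0,0.19,0],0],[[-0.9,1,0.7],[0,0.222,0],0],[[-0.9,1,0.7],[0,0.222,0],0],[[-0.9,1,0.7],[0,0.222,0],0]]' --squeeze 20

```text
t: 20.62
eef_pos: [0.4245, 0.0475, 0.1516]
ee_rot: [0.001, 0.976, 0.002, -0.216]
wrist_force: [0.7, -1.2, -0.7]
grip_width: 0.339
```

>>> drive_tool --commands '[[[-0.05,0.2,0],[0,0,0],0],[[-0.15,0.4,0],[0,0,0],0],[[-0.25,0.6,0],[0,0,0],0],[[-0.35,0.8,0],[0,0,0],0],[[-0.4,1,0],[0,0,0],0],[[-0.4,1,0],[0,0,0],0],[[-0.4,1,0],[0,0,0],0],[[-0.4,1,0],[0,0,0],0]]'

```text
t: 21.28
eef_pos: [0.3452, 0.2468, 0.1519]
ee_rot: [0.0, 0.977, 0.002, -0.215]
wrist_force: [0.7, -1.3, -0.3]
grip_width: 0.341
```

```bash
python3 -c "
from h import *
go([.344,.287,-.022],tilt(-25))"
```

```text
shift [-0.006  0.201 -0.87 ] turn [ 0.     0.001 -0.001]
```

>>> drive_tool --commands '[[[0,0.2,-0.1],[0,0,0],0],[[-0.006,0.2,-0.25],[0,0,0],0],[[-0.006,0.2,-0.4],[0,0,0],0],[[-0.006,0.2,-0.55],[0,0,0],0],[[-0.006,0.2,-0.7],[0,0,0],0],[[-0.006,0.2,-0.77],[0,0,0],0],[[-0.006,0.2,-0.81],[0,0,0],0],[[-0.006,0.2,-0.84],[0,0,0],0],[[-0.006,0.2,-0.855],[0,0,0],0],[[-0.006,0.2,-0.86],[0,0,0],0],[[-0.006,0.2,-0.865],[0,0,0],0],[[-0.006,0.2,-0.865],[0,0,0],0]]'

```text
t: 22.28
eef_pos: [0.3444, 0.2871, -0.0204]
ee_rot: [0.0, 0.977, 0.002, -0.215]
wrist_force: [0.6, -0.5, -0.4]
grip_width: 0.338
```

>>> drive_tool --commands '[[[0,0,-0.007],[0,0,0],0],[[0,0,-0.012],[0,0,0],0],[[0,0,-0.012],[0,0,0],0],[[0,0,-0.012],[0,0,0],0]]'

```text
t: 22.62
eef_pos: [0.3453, 0.2873, -0.022]
ee_rot: [-0.0, 0.977, 0.002, -0.214]
wrist_force: [2.1, -2.1, 7.8]
grip_width: 0.34
```

Seated. I release it and fetch hard A.

>>> drive_tool --commands '[[[0,0,0],[0,0,0],0.5],[[0,0,0],[0,0,0],0.65],[[0,0,0],[0,0,0],0.65],[[0,0,0],[0,0,0],0.65],[[0,0,0],[0,0,0],0.65],[[0.05,0,0.1],[0,0,0],0.65],[[0.1,0,0.21],[0,0,0],0.65],[[0.15,0,0.33],[0,0,0],0.65],[[0.2,0,0.45],[0,0,0],0.62],[[0.2,0,0.6],[0,-0.03,0],0.62],[[0.3,-0.1,0.8],[0,-0.07,0],0.62],[[0.45,-0.3,0.8],[0,-0.11,0],0.62],[[0.6,-0.5,0.8],[0,-0.15,0],0.62],[[0.75,-0.7,0.8],[0,-0.19,0],0.62],[[0.9,-0.85,0.8],[0,-0.222,0],0.62],[[1,-0.92,0.8],[0,-0.222,0],0.62],[[1,-0.92,0.8],[0,-0.222,0],0.62],[[1,-0.92,0.8],[0,-0.222,0],0.62]]'

```text
t: 24.12
eef_pos: [0.5468, 0.1005, 0.1385]
ee_rot: [0.0, 0.991, -0.0, 0.133]
wrist_force: [0.2, 0.7, -0.7]
grip_width: 0.619
```

```bash
python3 -c "
from h import *
go([.605,.1045,.0125],tilt(15))"
```

```text
shift [ 0.291  0.02  -0.63 ] turn [0.    0.002 0.   ]
```

>>> drive_tool --commands '[[[0.1,0.02,-0.08],[0,0,0],0.62],[[0.19,0.02,-0.2],[0,0,0],0.62],[[0.19,0.02,-0.24],[0,0,0],0.62],[[0.19,0.02,-0.24],[0,0,0],0.62],[[0.22,0.02,-0.37],[0,0,0],0.62],[[0.255,0.02,-0.5],[0,0,0],0.62],[[0.291,0.02,-0.63],[0,0,0],0.62],[[0.291,0.02,-0.63],[0,0,0],0.62],[[0.291,0.02,-0.63],[0,0,0],0.6],[[0.291,0.02,-0.63],[0,0,0],0],[[0.291,0.02,-0.63],[0,0,0],0],[[0.291,0.02,-0.63],[0,0,0],0],[[0.291,0.02,-0.63],[0,0,0],0],[[0.291,0.02,-0.63],[0,0,0],0],[[0.291,0.02,-0.63],[0,0,0],0]]' --squeeze 20

```text
t: 25.37
eef_pos: [0.6056, 0.1051, 0.0143]
ee_rot: [-0.0, 0.991, -0.0, 0.134]
wrist_force: [-6.0, -0.5, 14.6]
grip_width: 0.446
```

>>> drive_tool --commands '[[[-0.08,0,0.095],[0,0,0],0],[[-0.16,0,0.19],[0,0,0],0],[[-0.24,0,0.29],[0,0,0],0],[[-0.32,0,0.4],[0,0,0],0],[[-0.4,-0.1,0.6],[0,0.03,0],0],[[-0.5,-0.3,0.75],[0,0.06,0],0],[[-0.6,-0.5,0.8],[0,0.085,0],0],[[-0.7,-0.7,0.8],[0,0.085,0],0],[[-0.8,-0.9,0.8],[0,0.085,0],0],[[-0.9,-1,0.8],[0,0.085,0],0],[[-0.9,-1,0.8],[0,0.085,0],0],[[-0.9,-1,0.8],[0,0.085,0],0]]'

```text
t: 26.37
eef_pos: [0.4234, -0.0978, 0.1751]
ee_rot: [-0.001, 1.0, -0.003, 0.001]
wrist_force: [0.1, 0.2, -1.2]
grip_width: 0.441
```

>>> drive_tool --commands '[[[-0.02,-0.2,0],[0,0,0],0],[[-0.05,-0.4,0],[0,0,0],0],[[-0.08,-0.6,0],[0,0,0],0],[[-0.08,-0.8,0],[0,0,0],0],[[-0.08,-1,0],[0,0,0],0],[[-0.08,-1,0],[0,0,0],0],[[-0.08,-1,0],[0,0,0],0],[[-0.08,-1,0],[0,0,0],0]]'

```text
t: 27.03
eef_pos: [0.4076, -0.297, 0.175]
ee_rot: [-0.001, 1.0, -0.003, 0.001]
wrist_force: [0.3, -0.1, -0.6]
grip_width: 0.444
```

```bash
python3 -c "
from h import *
go([.407,-.299,.06],tilt(0))"
```

```text
shift [-0.003 -0.01  -0.575] turn [-0.001  0.001  0.002]
```

>>> drive_tool --commands '[[[0,-0.01,-0.2],[0,0,0],0],[[0,-0.01,-0.4],[0,0,0],0],[[0,-0.01,-0.6],[0,0,0],0],[[0,-0.01,-0.75],[0,0,0],0],[[0,-0.01,-0.75],[0,0,0],0],[[0,-0.01,-0.75],[0,0,0],0],[[0,-0.01,-0.75],[0,0,0],0.6],[[0,-0.01,-0.75],[0,0,0],0.6],[[0,-0.01,-0.75],[0,0,0],0.6],[[0,-0.01,-0.75],[0,0,0],0.6],[[0,-0.01,-0.6],[0,0,0],0.6],[[0,-0.01,-0.4],[0,0,0],0.6],[[0,-0.01,-0.2],[0,0,0],0.6],[[0,-0.01,0],[0,0,0],0.6],[[0.2,0.2,0],[0,-0.03,0],0.7],[[0.4,0.4,0],[0,-0.06,0],0.75],[[0.6,0.6,0],[0,-0.084,0],0.75],[[0.8,0.8,0],[0,-0.084,0],0.75],[[0.88,1,0],[0,-0.084,0],0.75],[[0.88,1,0],[0,-0.084,0],0.75]]'

```text
t: 28.7
eef_pos: [0.5739, -0.1105, 0.1764]
ee_rot: [-0.003, 0.991, -0.003, 0.134]
wrist_force: [0.7, -0.4, 0.3]
grip_width: 0.75
```

```bash
python3 -c "
from h import *
go([.605,-.0755,.012],tilt(15))"
```

```text
shift [ 0.155  0.175 -0.822] turn [-0.002  0.002  0.001]
```

>>> drive_tool --commands '[[[0,0.1,-0.1],[0,0,0],0.7],[[0.05,0.175,-0.25],[0,0,0],0.7],[[0.055,0.175,-0.4],[0,0,0],0.7],[[0.055,0.175,-0.44],[0,0,0],0.7],[[0.055,0.175,-0.44],[0,0,0],0.7],[[0.09,0.175,-0.57],[0,0,0],0.7],[[0.12,0.175,-0.7],[0,0,0],0.7],[[0.155,0.175,-0.822],[0,0,0],0.7],[[0.155,0.175,-0.822],[0,0,0],0.7],[[0.155,0.175,-0.822],[0,0,0],0.7],[[0.155,0.175,-0.822],[0,0,0],0],[[0.155,0.175,-0.822],[0,0,0],0],[[0.155,0.175,-0.822],[0,0,0],0],[[0.155,0.175,-0.822],[0,0,0],0],[[0.155,0.175,-0.822],[0,0,0],0],[[0.155,0.175,-0.822],[0,0,0],0],[[0.155,0.175,-0.822],[0,0,0],0]]' --squeeze 20

```text
t: 30.12
eef_pos: [0.6054, -0.0752, 0.0131]
ee_rot: [-0.003, 0.991, -0.003, 0.135]
wrist_force: [-6.1, 0.6, 16.4]
grip_width: 0.446
```

>>> drive_tool --commands '[[[-0.08,0,0.095],[0,0,0],0],[[-0.16,0,0.19],[0,0,0],0],[[-0.24,0,0.29],[0,0,0],0],[[-0.32,0,0.4],[0,0,0],0],[[-0.4,-0.1,0.6],[0,0.03,0],0],[[-0.5,-0.3,0.75],[0,0.06,0],0],[[-0.6,-0.5,0.8],[0,0.085,0],0],[[-0.7,-0.7,0.8],[0,0.085,0],0],[[-0.8,-0.9,0.8],[0,0.085,0],0],[[-0.95,-1,0.8],[0,0.085,0],0],[[-0.95,-1,0.8],[0,0.085,0],0],[[-0.95,-1,0.8],[0,0.085,0],0]]'

```text
t: 31.12
eef_pos: [0.4114, -0.2795, 0.1738]
ee_rot: [-0.003, 1.0, -0.007, 0.002]
wrist_force: [-0.9, -0.7, -1.1]
grip_width: 0.44
```

```bash
python3 -c "
from h import *
go([.407,-.299,.025],tilt(0))"
```

```text
shift [-0.022 -0.098 -0.744] turn [-0.002  0.001  0.004]
```

>>> drive_tool --commands '[[[-0.02,-0.098,-0.1],[0,0,0],0],[[-0.02,-0.098,-0.3],[0,0,0],0],[[-0.02,-0.098,-0.5],[0,0,0],0],[[-0.02,-0.098,-0.65],[0,0,0],0],[[-0.02,-0.098,-0.65],[0,0,0],0],[[-0.02,-0.098,-0.65],[0,0,0],0],[[-0.02,-0.098,-0.65],[0,0,0],0.6],[[-0.02,-0.098,-0.65],[0,0,0],0.6],[[-0.02,-0.098,-0.65],[0,0,0],0.6],[[-0.02,-0.098,-0.65],[0,0,0],0.6],[[-0.02,-0.098,-0.5],[0,0,0],0.6],[[-0.02,-0.098,-0.3],[0,0,0],0.6],[[-0.02,-0.098,0],[0,0,0],0.6],[[0,0,0.3],[0,0,0],0.6],[[0.1,0.3,0.5],[0,0,0],0.6],[[0.1,0.5,0.5],[0,0,0],0.6],[[0.1,0.7,0.5],[0,0,0],0.6],[[0.1,0.9,0.5],[0,0,0],0.6],[[0.1,1,0.5],[0,0,0],0.6],[[0.1,1,0.5],[0,0,0],0.6]]'

```text
t: 32.78
eef_pos: [0.4314, -0.0756, 0.2753]
ee_rot: [-0.004, 1.0, -0.005, 0.003]
wrist_force: [0.1, 0.0, 1.3]
grip_width: 0.599
```

Run:
```python
from rig import cams
import cv2,numpy as np
S=cams.grab_frame('scene')['pixels']; T=cams.grab_frame('top')['pixels']
r=lambda a,w,h:cv2.resize(a,(w,h),interpolation=2)
top=r(S[130:290,180:420],780,520) if 0 else None
cv2.imwrite('pics/f1.png',np.vstack([np.hstack([r(S[130:210,290:390],400,320),r(T[205:325,155:255],400,320)]),np.hstack([r(T[220:300,400:480],280,280),r(S[170:280,190:410],520,280)])]))
```

```text
(no output)
```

View pics/f1.png

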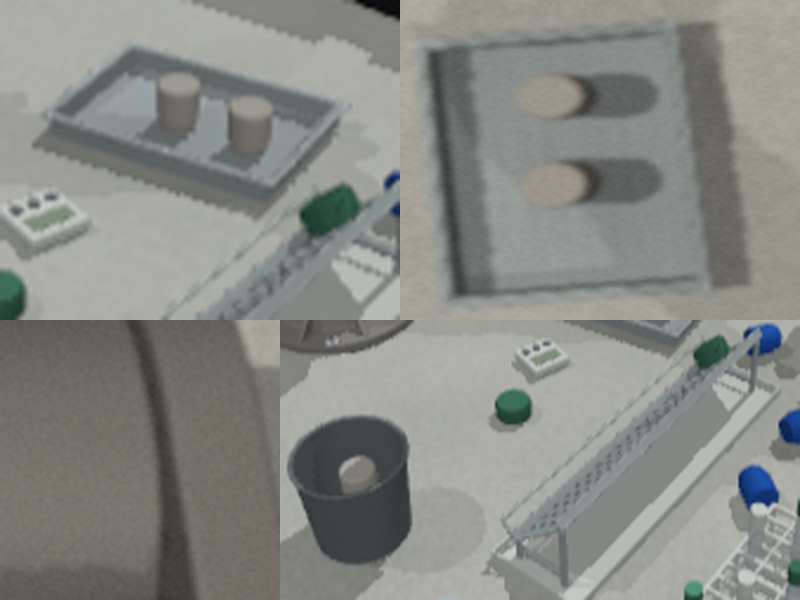

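The picture shows two closures standing upright in the tray, near (178,102) and (250,125). One closure is visible inside the pot near (357,472). The rack is empty except for the green cap, and the timer and caps look unmoved. Handing in.

```bash
python3 -c "
from rig import env
print(env.sign_off(), env.sense()['t'])"
```

```text
the job is handed in; nothing more can be done
the job is handed in; nothing more can be done
```

The job is done and handed in: two springy closures stand upright in the tray and both hard ones went into the discard pot. The clock read about 33 s of the 72 s allowed.

| Closure (from +y to -y along the rack) | Width at 20 N | Result |
|---|---|---|
| 1st | 41.5 mm | hard, dropped in the pot |
| 2nd | 32.4 mm | springy, stood in the tray |
| 3rd | 41.5 mm | hard, dropped in the pot |
| 4th | 32.2 mm | springy, stood in the tray |

I placed the springy ones first, then fetched the two hard ones.

- **Last picture:** both tray closures are upright, and the rack is empty except for its green cap. The flask and wash bottle were outside the last view.
- **Not fully seen:** only one closure is visible in the pot. The other must be hidden behind the wall, as I released both inside it and the last picture shows no loose closure.
- **What disagreed:** the fingers really end about 42 mm short of the reported TCP. My first squeeze therefore closed on nothing, in front of a closure, without disturbing it. I corrected for this from then on.
- **Tilt change:** a 40° tool tilt drove three joints to their limits early on. I used 15° for grasping and -25° for placing instead.

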